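# Open the red-tab filter module

### The arm

A 6-joint arm with a two-finger parallel gripper is mounted at the origin on the work surface. World frame = base frame: x ahead of the robot, y to its left, z up, the work surface at z = 0. Lengths are in m, angles in rad, forces in N, time in s.
With the tool pointing down it reaches from about 0.25 to 0.725 m from the base axis. Payload 4 kg.
Tool frame: the origin (TCP) lies between the finger pads; the fingertips stand 11 mm ahead of it and the grasp point (between the pads) lies 8 mm behind it (bot.tip_extent is the distance from the TCP to the fingertips, in m); z points along the fingers, y is the line along which they close (so a half turn about z gives the same grasp; the last joint's range is limited). The gripper opens to 85 mm and grips with 20 to 120 N. Pads are 22 mm wide; open, the fingers measure 114 mm over their backs; the gripper's body (76 mm by 85 mm) begins 54 mm behind the grasp point. The pads swing forward as they close: fully open they stand 13 mm farther back than shut.
Start: joints at [1.119, 0.241, 0.005, 1.335, 0, 1.571], TCP at [0.218, 0.45, 0.242] pointing down, gripper open.
Joint ranges: [-2.72, 2.72], [-1.05, 1.87], [-1.09, 1.28], [-1.99, 2.15], [-1.42, 1.44], [-3.14, 3.14]. Speed limits (rad/s): [2.79, 2.79, 3.14, 3.14, 3.14, 3.14].

### API

Orientations are given as a unit quaternion [x, y, z, w].
In Python, from workcell import bot gives the robot as it stands. The module is installed in compiled form; this text tells all that it offers.
- The arm moves only by the tool drive_tool, never from a script. Its argument "rows" is a list of rows, each an object of numbers: "dx", "dy", "dz": the shift along the tool's x, y, z in units of 50 mm (1.0 is 50 mm); "wx", "wy", "wz": the turn, a rotation vector about the tool's x, y, z in units of 5 degrees (1.0 is 5 degrees); "hand": the finger opening in mm, from 0 to 85.4. A call has 1 to 20 rows; each row is the pose to reach, as a shift and turn from the pose commanded when the call began, along the tool's axes at that moment; what a row does not reach only later rows make up. A row lasts 1/10 s, in which the tool goes at most 50 mm and 8.59 degrees, less where a joint would pass 70% of its speed; a pose out of reach is approached as far as the arm can. A call with a gripper value outside its range is refused whole. The fingers move at their own pace and stop on an object; the grip force is fixed at half the most. Time passes only in rows, so rows that repeat a pose let the fingers close. It gives the time, the measured TCP pose, the force, the opening and the grip force at its end, in the units of the state.
- bot.get_obs(): the state, without advancing time (a new reading comes with each control period).
- bot.camera(name): name is "scene" or "side" or "wrist"; returns the picture (384x512x3 uint8, red, green, blue); there is no depth.
- bot.get_calibration(name): a dict with "vfov" (degrees; the focal length in pixels is half the picture's height over the tangent of half this angle, whatever the lens; pixels are square), "cx", "cy" (the principal point, pixels), "origin" and "rotation" of the camera in the world; the wrist camera has in their place "mount" (4x4, takes a point from camera to tool coordinates, whose origin is the TCP and whose axes are the flange's). Camera axes: x right, y up, looking along -z (the intrinsics and any distortion apply to the point x, -y, -z); pixel columns grow to the right and rows downward; lengths in m; the calibration is good to about 2 mm. A picture is of the moment at which its call begins: read the wrist's pose just before it. get_calibration takes no time and is no camera call.
- bot.job_done(): hands the job in; it is judged then, once.
Trained networks look in the newest picture that a camera, given by its name, has taken for a name from the list of things; names that differ only in an ending like _2 or _b are one class to them, and where a whole thing is asked for, a point or a joint stands for the part that bears it (a point fixed in the world has none). Each returns a list of dicts, best first, with "score" (0 to 1); they miss things now and then, are a little off and sometimes report something else, mostly with a low value. They report only what shows in the picture. A call takes as long as a camera call. They do not tell look-alikes from the thing itself.
- bot.look_for(camera, thing): "extent" ([centre column, centre row, width, height] in pixels, round what is visible of it).
- bot.outline_of(camera, thing): "region" (384x512 bool, what is visible of it) and "extent" ([centre column, centre row, width, height] in pixels, round what is visible of it).
The state is a dict: "clock": time; "joint_pos": joint angles; "joint_vel": joint speeds; "tau": joint torques, N m; "eef_pos": TCP position; "tool_rot": TCP orientation; "ft_force": force on the tool from outside, world axes, zero at the start; "ft_torque": the same for the moment, N m; "grip_width": finger opening in m; "grasp_force": force on a finger pad.
Only numpy, scipy, OpenCV 4.12 (cv2) and the standard library are available. Lean on these libraries where they do the work, as an engineer would, in place of code of your own. Each camera call takes 0.05 s, during which the arm holds its last target. There are 200 camera calls.

### The job

Two white filter modules stand on the lab bench. On the one with the red snap tab, press the tab all the way down so that it stays in, then push the released black cover along its guides, off its seat, until it lies flat on the grey parking deck, leaving the filter uncovered. Only press and push: do not lift the cover, and leave the blue-tab module and everything else on the bench alone.

Things in the scene. Friction and masses are not known exactly. Their poses are not given: they have to be found in the camera images.
- red_module: White filter module fixed to the bench, 206 x 92 mm, side rails 75 mm apart with tops 56 mm high. Origin: on the bench under the centre of the seat. Own +x: the way the cover slides off; the box runs x -50 to +156 mm. Seat (over a filter well): x -43 to +42, 50 mm high; back stop x -50 to -43, top 54 mm high.
- red_deck (a point): Centre of the red-tab module's grey parking deck, on its surface, 46 mm above the bench (4 mm below the seat), at module x = 96 mm. The deck runs from x 42 to 150 mm between the side rails; end stop at x 150 to 156, top 54 mm above the bench.
- red_tab_top (a point): Centre of the top of the red snap tab, 36 mm (module x) by 44 mm (y), at module x = 61 mm, standing in the deck just ahead of the seated cover. Up, its top is 56.5 mm above the bench and blocks the cover; fully in it is 46.5 mm high, almost flush with the deck, and the cover slides over it.
- red_tab (a joint): How far the red tab is pressed straight down, m: 0 up to 1 mm at the start, 0.010 fully in (hard stop). It resists with about 4 N and stays where it is left (no spring back).
- red_cover: Loose black cover, about 0.16 kg: plate 80 (x) x 72 (y) x 10 mm with an upright rib 14 (x) x 44 (y) mm, 20 mm above the plate, at own x -22 to -8 mm. Origin: centre of the underside; axes as the module's. Seated: origin within 2 mm of module x = 0, 50 mm above the bench. Flat on the deck: module x 82 to 110 mm, 46 mm above the bench.
- blue_tab_top (a point): Centre of the top face of the blue snap tab of the second, otherwise identical module. Leave alone.
- blue_tab (a joint): How far the blue tab is pressed down, m. Leave alone.
- blue_cover: Black cover of the blue-tab module, same size as the other, origin at the centre of its plate's underside. Leave alone.
- amber_bottle: Bystander: amber bottle, green cap, 70 mm across, 140 mm tall; origin at its underside.
- white_bottle: Bystander: amber bottle, white cap, 60 mm across, 120 mm tall; origin at its underside.
- vial_rack: Bystander: blue vial rack 70 x 130 x 46 mm; origin at its underside.
- beaker: Bystander: open glass beaker 64 mm across, 80 mm tall; origin at its underside.
- wrench: Bystander: steel wrench 130 mm long lying between the modules.
- spare_filter: Bystander: white spare filter 32 mm across, 28 mm tall; origin at its underside.
Things that resemble listed ones, but are neither listed nor needed, are in the scene too. What is shaped like the red_cover but orange or purple is not meant.

How it is judged:
On the way, in this order (a step that is already met when the one before it is completed fails the run):
1. the red tab is pressed in while the cover is still on its seat (value of joint red_tab above 0.0075 m and x of red_cover in the frame of red_module below 0.008 m), for 0.1 s.
2. the released cover has been pushed off its seat and lies flat on the parking deck (x of red_cover in the frame of red_module between 0.08 and 0.114 m and y of red_cover in the frame of red_module between -0.006 and 0.006 m and height (world z) of red_cover between 0.043 and 0.0485 m and angle between red_cover's own z axis and vertical below 0.05 rad), for 0.2 s.
At the end, for the whole second after the job is handed in: The red module's cover rests flat (0.05 rad) on the parking deck, off the seat, between the guides (origin at module x 80 to 114 mm, y within 6, 43 to 48.5 mm high); the red tab is in by over 6.5 mm; the blue tab is up (under 3 mm), its cover within 8 mm of its start (all of step 2 and linear speed of red_cover below 0.01 m/s and value of joint red_tab above 0.0065 m and value of joint blue_tab below 0.003 m and distance of blue_cover from where it was at the start of the episode below 0.008 m); the robot touches nothing.
It fails at once if the red module's cover is lifted (more than 12 mm above its seat) or tipped up (height (world z) of red_cover above 0.062 m or angle between red_cover's own z axis and vertical above 0.35 rad).
It fails at once if the blue-tab module is worked: its tab pressed or its cover shifted (value of joint blue_tab above 0.004 m or distance of blue_cover from where it was at the start of the episode above 0.01 m).
It fails at once if a bystander is moved by more than 30 mm (distance of any of amber_bottle, white_bottle, vial_rack, beaker, wrench, spare_filter from where it was at the start of the episode above 0.03 m).
It also fails if it takes over 38 s, if anything falls off the work surface, if the arm or the gripper's body presses on something with over 40 N, if the wrist force passes 120 N, or if a joint passes its speed limit or range.

## Working session

There is one attempt and no reset: what is moved stays moved. The work goes in short steps, Python scripts to look and compute and a tool call to move; the robot and the scene stay as the last step left them, time stands still between calls to the robot, and variables do not carry over. Pictures are saved under pics/ and viewed, at most 10 in all, crops included, and the job is handed in when it is done.

Besides the shell and the picture viewer there is one more tool, called after ">>>" by a JSON object that holds its "name" and its "arguments". drive_tool: Moves the arm, as the interface text tells. Its arguments: {"type":"object","properties":{"rows":{"type":"array","items":{"type":"object","properties":{"dx":{"type":"number"},"dy":{"type":"number"},"dz":{"type":"number"},"wx":{"type":"number"},"wy":{"type":"number"},"wz":{"type":"number"},"hand":{"type":"number"}}}}},"required":["rows"]}

```bash
mkdir -p pics
cat > h.py <<'E'
import numpy as np, cv2
from workcell import bot
from scipy.spatial.transform import Rotation as R
def ray(name,uv):
    c=bot.get_calibration(name); f=192/np.tan(np.radians(c['vfov'])/2)
    d=np.array([(uv[0]-c['cx'])/f,-(uv[1]-c['cy'])/f,-1.])
    if 'mount' in c:
        o=bot.get_obs(); T=np.eye(4); T[:3,:3]=R.from_quat(o['tool_rot']).as_matrix(); T[:3,3]=o['eef_pos']
        M=T@np.array(c['mount']); return M[:3,3],M[:3,:3]@d
    return np.array(c['origin']),np.array(c['rotation'])@d
def onz(name,uv,z):
    o,d=ray(name,uv); return o+d*(z-o[2])/d[2]
E
python3 - <<'E'
from h import *
for n in ("scene","side"):
    im=bot.camera(n); cv2.imwrite(f"pics/{n}.png",im[:,:,::-1])
    print(n,{k:v for k,v in bot.get_calibration(n).items()})
    for t,z in (("red_tab_top",.056),("red_cover",.055),("blue_tab_top",.056),("red_module",.03)):
        for r in bot.look_for(n,t)[:4]: print(t,round(r['score'],2),np.round(r['extent']),np.round(onz(n,r['extent'][:2],z),3))
print(bot.get_calibration("wrist"))
print(bot.get_obs())
E
```

```text
scene {'vfov': 54.05257850803032, 'cx': 253.13308029196713, 'cy': 191.87962472065539, 'origin': array([ 1.43249745, -0.12899213,  0.90531608]), 'rotation': array([0.30774305, 0.2626804 , 0.60447425, 0.68622453])}Traceback (most recent call last):
  File "<stdin>", line 6, in <module>
  File "h.py", line 12, in onz
    o,d=ray(name,uv); return o+d*(z-o[2])/d[2]
        ~~~^^^^^^^^^
  File "h.py", line 10, in ray
    return np.array(c['origin']),np.array(c['rotation'])@d
                                 ~~~~~~~~~~~~~~~~~~~~~~~^~
ValueError: matmul: Input operand 1 has a mismatch in its core dimension 0, with gufunc signature (n?,k),(k,m?)->(n?,m?) (size 3 is different from 4)
```

```bash
sed -i "s/np.array(c\['rotation'\])@d/R.from_quat(c['rotation']).as_matrix()@d/" h.py
python3 - <<'E'
from h import *
for n in ("scene","side"):
    im=bot.camera(n); cv2.imwrite(f"pics/{n}.png",im[:,:,::-1])
    print(n,{k:v for k,v in bot.get_calibration(n).items()})
    for t,z in (("red_tab_top",.056),("red_cover",.055),("blue_tab_top",.056),("red_module",.03)):
        for r in bot.look_for(n,t)[:4]: print(t,round(r['score'],2),np.round(r['extent']),np.round(onz(n,r['extent'][:2],z),3))
print(bot.get_calibration("wrist"))
print(bot.get_obs())
E
```

```text
scene {'vfov': 54.05257850803032, 'cx': 253.13308029196713, 'cy': 191.87962472065539, 'origin': array([ 1.43249745, -0.12899213,  0.90531608]), 'rotation': array([0.30774305, 0.2626804 , 0.60447425, 0.68622453])}
red_tab_top 0.47 [308. 190.  18.   9.] [0.521 0.188 0.056]
red_tab_top 0.42 [309. 192.  40.  54.] [0.53  0.19  0.056]
red_cover 0.87 [370. 168.  21.  16.] [0.431 0.441 0.055]
red_cover 0.73 [303. 175.  25.  18.] [0.437 0.19  0.055]
red_cover 0.66 [295. 161.  22.  18.] [0.357 0.181 0.055]
red_cover 0.48 [325. 155.  21.  15.] [0.331 0.3   0.055]
blue_tab_top 0.47 [204. 199.  14.  10.] [ 0.521 -0.162  0.056]
red_module 0.76 [309. 193.  40.  48.] [0.509 0.198 0.03 ]
red_module 0.24 [259. 237.  11.   9.] [ 0.683 -0.003  0.03 ]
side {'vfov': 43.96471674070444, 'cx': 256.9486498570297, 'cy': 193.75600448359492, 'origin': array([ 0.2070698 , -0.8315548 ,  1.05849851]), 'rotation': array([ 0.34609761, -0.06779237, -0.1586489 ,  0.92219909])}
red_cover 0.96 [164. 174.  33.  27.] [0.293 0.153 0.055]
red_cover 0.93 [210. 153.  30.  17.] [0.441 0.193 0.055]
red_cover 0.84 [143. 151.  25.
[... 690 characters left out ...]
0]])}
{'clock': 0.6, 'joint_pos': array([ 1.11900782e+00,  2.40599438e-01,  4.99741698e-03,  1.33517082e+00,
       -6.56455924e-05,  1.57080551e+00]), 'joint_vel': array([-0.00120205, -0.0001624 , -0.00223246,  0.00092845, -0.00096439,
       -0.00259302]), 'tau': array([-4.10483599e-04, -3.71972609e+01,  2.52571893e+01,  1.31536835e-03,
       -1.32784448e-04, -5.58807955e-06]), 'eef_pos': array([0.21830919, 0.44983427, 0.24230576]), 'tool_rot': array([2.23982461e-01, 9.74593175e-01, 4.09400740e-06, 3.46192392e-05]), 'ft_force': array([ 0.00226825, -0.0614863 , -0.32964953]), 'ft_torque': array([-0.05724081,  0.01493493,  0.04906108]), 'grasp_force': 0.0, 'grip_width': 0.08565669996854003}
```

View pics/scene.png

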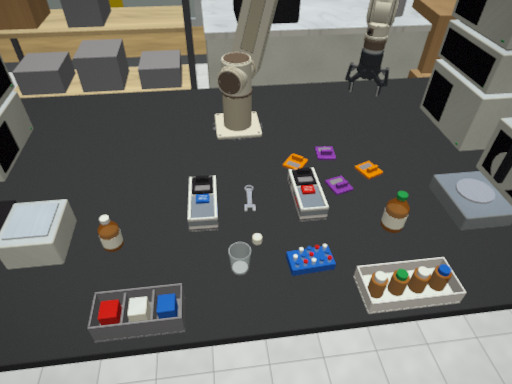

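View pics/side.png

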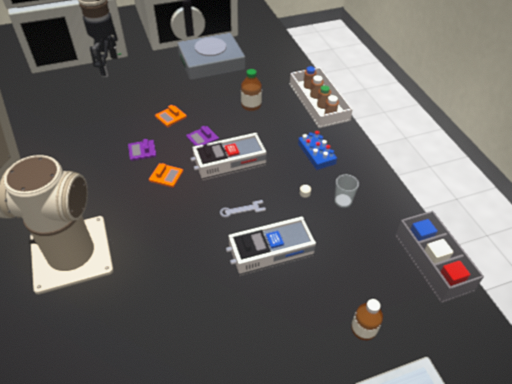

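The scene view shows the red-tab module at about (308,193), with the tab at (308,190) and the black cover at (303,177). The blue module is at (203,200). The orange and purple look-alikes lie off to the sides. I'll move the wrist camera over the red module.

>>> {"name": "drive_tool", "arguments": {"rows": [{"dx": -0.8, "dy": -0.35, "wz": -0.7, "hand": 0}, {"dx": -1.6, "dy": -0.7, "wz": -1.4, "hand": 0}, {"dx": -2.4, "dy": -1.05, "wz": -2.1, "hand": 0}, {"dx": -3.2, "dy": -1.4, "wz": -2.8, "hand": 0}, {"dx": -4.0, "dy": -1.75, "wz": -3.5, "hand": 0}, {"dx": -4.8, "dy": -2.1, "wz": -4.2, "hand": 0}, {"dx": -5.6, "dy": -2.45, "wz": -4.8, "hand": 0}, {"dx": -6.2, "dy": -2.7, "wz": -5.2, "hand": 0}, {"dx": -6.2, "dy": -2.7, "wz": -5.2, "hand": 0}, {"dx": -6.2, "dy": -2.7, "wz": -5.2, "hand": 0}, {"dx": -6.2, "dy": -2.7, "wz": -5.2, "hand": 0}, {"dx": -6.2, "dy": -2.7, "wz": -5.2, "hand": 0}]}}

```text
invalid input at $.rows[0]: expected keys dx, dy, dz, wx, wy, wz, hand
```

Run:
```python
from h import *
n="wrist"
print(bot.get_obs()['eef_pos'],bot.get_obs()['tool_rot'])
im=bot.camera(n); cv2.imwrite("pics/w1.png",im[:,:,::-1]); np.save("w1.npy",im)
for t,z in (("red_tab_top",.056),("red_cover",.055),("red_module",.05)):
    for r in bot.look_for(n,t)[:4]: print(t,round(r['score'],2),np.round(r['extent']),np.round(onz(n,r['extent'][:2],z),3))
```

```text
[0.21830919 0.44983427 0.24230576] [2.23982461e-01 9.74593175e-01 4.09400740e-06 3.46192392e-05]
red_cover 0.84 [303. 251.  68.  65.] [0.34  0.464 0.055]
red_cover 0.78 [246. 320.  68.  50.] [0.407 0.35  0.055]
red_cover 0.74 [183. 219.  68.  65.] [0.235 0.35  0.055]
red_cover 0.65 [117. 278.  38.  44.] [0.271 0.228 0.055]
red_module 0.59 [178. 338.  45.  47.] [0.396 0.246 0.05 ]
```

View pics/w1.png

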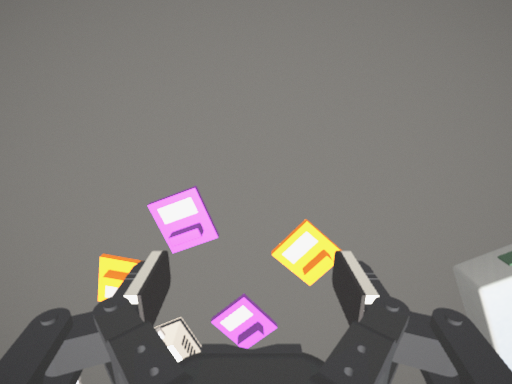

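The wrist view shows only look-alikes; the module's corner is at about (180,340). The move was rejected because every row needs all seven keys, so I'm resending it and going a bit further ahead.

>>> {"name": "drive_tool", "arguments": {"rows": [{"dx": -0.8, "dy": -0.2, "dz": -0.1, "wx": 0, "wy": 0, "wz": -0.6, "hand": 0}, {"dx": -1.6, "dy": -0.4, "dz": -0.2, "wx": 0, "wy": 0, "wz": -1.2, "hand": 0}, {"dx": -2.4, "dy": -0.6, "dz": -0.3, "wx": 0, "wy": 0, "wz": -1.8, "hand": 0}, {"dx": -3.2, "dy": -0.8, "dz": -0.4, "wx": 0, "wy": 0, "wz": -2.4, "hand": 0}, {"dx": -4.0, "dy": -1.0, "dz": -0.5, "wx": 0, "wy": 0, "wz": -3.0, "hand": 0}, {"dx": -4.8, "dy": -1.2, "dz": -0.6, "wx": 0, "wy": 0, "wz": -3.6, "hand": 0}, {"dx": -5.6, "dy": -1.4, "dz": -0.7, "wx": 0, "wy": 0, "wz": -4.2, "hand": 0}, {"dx": -6.4, "dy": -1.6, "dz": -0.8, "wx": 0, "wy": 0, "wz": -4.8, "hand": 0}, {"dx": -7.2, "dy": -1.8, "dz": -0.8, "wx": 0, "wy": 0, "wz": -5.2, "hand": 0}, {"dx": -7.8, "dy": -2.0, "dz": -0.8, "wx": 0, "wy": 0, "wz": -5.2, "hand": 0}, {"dx": -7.8, "dy": -2.0, "dz": -0.8, "wx": 0, "wy": 0, "wz": -5.2, "hand": 0}, {"dx": -7.8, "dy": -2.0, "dz": -0.8, "wx": 0, "wy": 0, "wz": -5.2, "hand": 0}, {"dx": -7.8, "dy": -2.0, "dz": -0.8, "wx": 0, "wy": 0, "wz": -5.2, "hand": 0}]}}

```text
clock: 2.1
eef_pos: [0.5249, 0.1901, 0.2823]
tool_rot: [-0.001, 1.0, 0.0, -0.0]
ft_force: [-0.4, 0.5, 1.4]
grip_width: 0.0002
grasp_force: 0.0
```

Run:
```python
from h import *
n="wrist"
print(bot.get_obs()['eef_pos'],bot.get_obs()['tool_rot'])
im=bot.camera(n); cv2.imwrite("pics/w2.png",im[:,:,::-1]); np.save("w2.npy",im)
for t,z in (("red_tab_top",.056),("red_cover",.06),("red_module",.05)):
    for r in bot.look_for(n,t)[:4]: print(t,round(r['score'],2),np.round(r['extent']),np.round(onz(n,r['extent'][:2],z),3))
```

```text
[0.52489346 0.19011758 0.28228086] [-1.34851002e-03  9.99999049e-01  1.01440462e-04 -2.69094666e-04]
red_tab_top 0.79 [251. 150.  35.  30.] [0.506 0.19  0.056]
red_cover 0.89 [351. 102.  66.  72.] [0.448 0.307 0.06 ]
red_cover 0.84 [252.  10.  35.  21.] [0.355 0.19  0.06 ]
red_cover 0.61 [253.  98.  60.  74.] [0.444 0.193 0.06 ]
red_cover 0.58 [467.  42.  69.  83.] [0.384 0.428 0.06 ]
red_module 0.64 [253. 131.  80. 179.] [0.483 0.193 0.05 ]
```

View pics/w2.png

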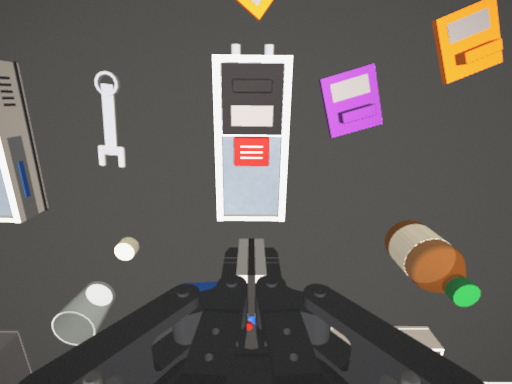

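The wrist picture shows the red module almost aligned with the tool. The rail corners are near (213,56), (293,56), (217,222) and (286,222), the tab is at (251,151) and the rib at (252,86). I'll fit the rail outline on the z = 56 mm plane.

Run:
```python
from h import *
im=np.load("w2.npy").astype(int)
# rail edges: outer boundary of bright pixels per row
L=[];Rr=[];
for r in range(70,212,4):
    b=np.where(im[r,190:310].min(1)>150)[0]+190
    L.append(onz("wrist",(b[0]-.5,r),.056)); Rr.append(onz("wrist",(b[-1]+.5,r),.056))
for P in (L,Rr):
    P=np.array(P); f=np.polyfit(P[:,0],P[:,1],1); print("edge yaw",np.degrees(np.arctan(f[0])),"y at .44,.52",np.polyval(f,[.44,.52]))
for c in (225,235,252,270,280):
    b=np.where(im[45:235,c].min(1)>150)[0]+45
    print(c,b[0],b[-1],onz("wrist",(c,b[0]-.5),.054)[:2],onz("wrist",(c,b[-1]+.5),.054)[:2],onz("wrist",(c,b[-1]+.5),.056)[0])
m=(im[...,0]>150)&(im[...,1]<90)&(im[...,2]<90); m[:130]=0;m[170:]=0
v,u=np.where(m[:,220:285]); u=u+220
for k in((u.min()-.5,v.min()-.5),(u.max()+.5,v.max()+.5)): print("tab",k,onz("wrist",k,.0565))
print(im[60:140:2,245].tolist())
```

```text
edge yaw -0.3813367671648611 y at .44,.52 [0.14371806 0.14318561]
edge yaw -0.2806329066896537 y at .44,.52 [0.2375225  0.23713065]
225 54 220 [0.39640545 0.15996047] [0.60449419 0.15471861] 0.6035893492475849
235 45 220 [0.38715381 0.17148928] [0.60443688 0.16848515] 0.6035323591346534
252 54 221 [0.39627208 0.19074522] [0.60584568 0.19189727] 0.6049333604642763
270 45 221 [0.3869822  0.21103039] [0.60574242 0.21670959] 0.6048306738423499
280 55 221 [0.39716657 0.22271034] [0.60568506 0.23049465] 0.6047736239232409
tab (np.float64(234.5), np.float64(136.5)) [0.48966675 0.16958368 0.0565    ]
tab (np.float64(268.5), np.float64(164.5)) [0.52490029 0.21253531 0.0565    ]
[[247, 247, 247], [236, 235, 234], [90, 82, 83], [86, 81, 81], [88, 83, 81], [87, 83, 83], [88, 82, 83], [88, 82, 82], [88, 83, 82], [77, 73, 72], [83, 78, 77], [89, 83, 83], [92, 86, 87], [91, 84, 83], [90, 84, 83], [90, 84, 83], [61, 57, 58], [87, 82, 79], [88, 84, 81], [89, 84, 82], [87, 82, 82], [86, 81, 80], [86, 81, 81], [235, 228, 225], [234, 228, 225], [234, 228, 224], [234, 228, 224], [233, 228, 224], [234, 228, 224], [234, 228, 224], [233, 227, 224], [233, 228, 224], [234, 228, 224], [175, 167, 162], [87, 80, 81], [84, 79, 80], [87, 80, 80], [226, 226, 225], [231, 220, 221], [246, 82, 73]]
```

The fit puts the module origin at about (0.447, 0.1905), with yaw about -0.3° and the tab centre at about (0.508, 0.191). The sizes agree: width 94 mm, length 208 mm, tab 35x43 mm. I'll go down and press the tab.

>>> {"name": "drive_tool", "arguments": {"rows": [{"dx": 0.3, "dy": 0.0, "dz": 0.8, "wx": 0, "wy": 0, "wz": 0, "hand": 0}, {"dx": 0.3, "dy": 0.0, "dz": 1.6, "wx": 0, "wy": 0, "wz": 0, "hand": 0}, {"dx": 0.3, "dy": 0.0, "dz": 2.4, "wx": 0, "wy": 0, "wz": 0, "hand": 0}, {"dx": 0.3, "dy": 0.0, "dz": 3.2, "wx": 0, "wy": 0, "wz": 0, "hand": 0}, {"dx": 0.3, "dy": 0.0, "dz": 3.8, "wx": 0, "wy": 0, "wz": 0, "hand": 0}, {"dx": 0.3, "dy": 0.0, "dz": 4.1, "wx": 0, "wy": 0, "wz": 0, "hand": 0}, {"dx": 0.3, "dy": 0.0, "dz": 4.2, "wx": 0, "wy": 0, "wz": 0, "hand": 0}, {"dx": 0.3, "dy": 0.0, "dz": 4.2, "wx": 0, "wy": 0, "wz": 0, "hand": 0}, {"dx": 0.3, "dy": 0.0, "dz": 4.25, "wx": 0, "wy": 0, "wz": 0, "hand": 0}, {"dx": 0.3, "dy": 0.0, "dz": 4.3, "wx": 0, "wy": 0, "wz": 0, "hand": 0}, {"dx": 0.3, "dy": 0.0, "dz": 4.35, "wx": 0, "wy": 0, "wz": 0, "hand": 0}, {"dx": 0.3, "dy": 0.0, "dz": 4.4, "wx": 0, "wy": 0, "wz": 0, "hand": 0}, {"dx": 0.3, "dy": 0.0, "dz": 4.43, "wx": 0, "wy": 0, "wz": 0, "hand": 0}, {"dx": 0.3, "dy": 0.0, "dz": 4.43, "wx": 0, "wy": 0, "wz": 0, "hand": 0}]}}

```text
clock: 3.7
eef_pos: [0.5114, 0.19, 0.0613]
tool_rot: [-0.001, 1.0, 0.0, 0.001]
ft_force: [1.6, 1.0, 3.1]
grip_width: -0.0
grasp_force: 1.4
```

Run:
```python
from h import *
print(bot.tip_extent,bot.get_obs()['eef_pos'],bot.get_obs()['ft_force'])
```

```text
0.011 [0.51142893 0.18997492 0.06130082] [1.57693609 1.00696725 3.12551594]
```

>>> {"name": "drive_tool", "arguments": {"rows": [{"dx": 0, "dy": 0, "dz": 0.03, "wx": 0, "wy": 0, "wz": 0, "hand": 0}, {"dx": 0, "dy": 0, "dz": 0.06, "wx": 0, "wy": 0, "wz": 0, "hand": 0}, {"dx": 0, "dy": 0, "dz": 0.08, "wx": 0, "wy": 0, "wz": 0, "hand": 0}, {"dx": 0, "dy": 0, "dz": 0.08, "wx": 0, "wy": 0, "wz": 0, "hand": 0}]}}

```text
clock: 4.1
eef_pos: [0.5113, 0.1899, 0.0575]
tool_rot: [-0.001, 1.0, 0.0, 0.001]
ft_force: [0.9, 0.4, 6.6]
grip_width: -0.0001
grasp_force: 3.3
```

>>> {"name": "drive_tool", "arguments": {"rows": [{"dx": 0, "dy": 0, "dz": 0.02, "wx": 0, "wy": 0, "wz": 0, "hand": 0}, {"dx": 0, "dy": 0, "dz": 0.03, "wx": 0, "wy": 0, "wz": 0, "hand": 0}, {"dx": 0, "dy": 0, "dz": 0.03, "wx": 0, "wy": 0, "wz": 0, "hand": 0}]}}

```text
clock: 4.4
eef_pos: [0.5114, 0.1899, 0.0575]
tool_rot: [-0.001, 1.0, 0.001, 0.001]
ft_force: [-2.1, 0.1, 15.4]
grip_width: -0.0003
grasp_force: 7.7
```

The TCP stopped at 57.5 mm (tip at 46.5 mm) while the force rose to 15 N, so the tab is on its hard stop. Next I go up and back, then down behind the rib.

>>> {"name": "drive_tool", "arguments": {"rows": [{"dx": 0, "dy": 0, "dz": -0.6, "wx": 0, "wy": 0, "wz": 0, "hand": 0}, {"dx": 0, "dy": 0, "dz": -1.3, "wx": 0, "wy": 0, "wz": 0, "hand": 0}, {"dx": 0.4, "dy": 0, "dz": -1.4, "wx": 0, "wy": 0, "wz": 0, "hand": 0}, {"dx": 1.0, "dy": 0, "dz": -1.4, "wx": 0, "wy": 0, "wz": 0, "hand": 0}, {"dx": 1.6, "dy": 0, "dz": -1.4, "wx": 0, "wy": 0, "wz": 0, "hand": 0}, {"dx": 2.2, "dy": 0, "dz": -1.4, "wx": 0, "wy": 0, "wz": 0, "hand": 0}, {"dx": 2.2, "dy": 0, "dz": -1.4, "wx": 0, "wy": 0, "wz": 0, "hand": 0}, {"dx": 2.2, "dy": 0, "dz": -1.4, "wx": 0, "wy": 0, "wz": 0, "hand": 0}, {"dx": 2.2, "dy": 0, "dz": -1.0, "wx": 0, "wy": 0, "wz": 0, "hand": 0}, {"dx": 2.2, "dy": 0, "dz": -0.6, "wx": 0, "wy": 0, "wz": 0, "hand": 0}, {"dx": 2.2, "dy": 0, "dz": -0.4, "wx": 0, "wy": 0, "wz": 0, "hand": 0}, {"dx": 2.2, "dy": 0, "dz": -0.4, "wx": 0, "wy": 0, "wz": 0, "hand": 0}, {"dx": 2.2, "dy": 0, "dz": -0.4, "wx": 0, "wy": 0, "wz": 0, "hand": 0}]}}

```text
clock: 5.7
eef_pos: [0.401, 0.1893, 0.0753]
tool_rot: [-0.001, 1.0, -0.0, -0.0]
ft_force: [0.5, 0.3, 0.5]
grip_width: 0.0002
grasp_force: 0.0
```

Run:
```python
from h import *
im=bot.camera("side"); c=im[110:200,170:290]; cv2.imwrite("pics/s2.png",cv2.resize(c[:,:,::-1],None,fx=5,fy=5,interpolation=cv2.INTER_CUBIC))
```

```text
(no output)
```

View pics/s2.png

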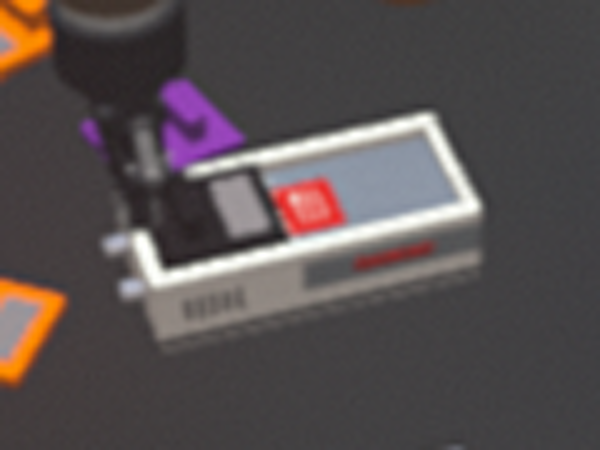

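The picture shows the tab flush with the deck, the cover still seated and the finger behind the rib. I'll push.

>>> {"name": "drive_tool", "arguments": {"rows": [{"dx": -0.1, "dy": 0.02, "dz": -0.05, "wx": 0, "wy": 0, "wz": 0, "hand": 0}, {"dx": -0.2, "dy": 0.02, "dz": -0.05, "wx": 0, "wy": 0, "wz": 0, "hand": 0}, {"dx": -0.3, "dy": 0.02, "dz": -0.05, "wx": 0, "wy": 0, "wz": 0, "hand": 0}, {"dx": -0.4, "dy": 0.02, "dz": -0.05, "wx": 0, "wy": 0, "wz": 0, "hand": 0}, {"dx": -0.5, "dy": 0.02, "dz": -0.05, "wx": 0, "wy": 0, "wz": 0, "hand": 0}, {"dx": -0.6, "dy": 0.02, "dz": -0.05, "wx": 0, "wy": 0, "wz": 0, "hand": 0}, {"dx": -0.7, "dy": 0.02, "dz": -0.05, "wx": 0, "wy": 0, "wz": 0, "hand": 0}, {"dx": -0.8, "dy": 0.02, "dz": -0.05, "wx": 0, "wy": 0, "wz": 0, "hand": 0}, {"dx": -0.9, "dy": 0.02, "dz": -0.05, "wx": 0, "wy": 0, "wz": 0, "hand": 0}, {"dx": -1.0, "dy": 0.02, "dz": -0.05, "wx": 0, "wy": 0, "wz": 0, "hand": 0}]}}

```text
clock: 6.75
eef_pos: [0.4509, 0.1904, 0.0778]
tool_rot: [-0.001, 1.0, -0.0, -0.0]
ft_force: [-1.0, 0.4, 1.4]
grip_width: 0.0
grasp_force: 0.5
```

>>> {"name": "drive_tool", "arguments": {"rows": [{"dx": -0.1, "dy": 0, "dz": 0, "wx": 0, "wy": 0, "wz": 0, "hand": 0}, {"dx": -0.2, "dy": 0, "dz": 0, "wx": 0, "wy": 0, "wz": 0, "hand": 0}, {"dx": -0.3, "dy": 0, "dz": 0, "wx": 0, "wy": 0, "wz": 0, "hand": 0}, {"dx": -0.4, "dy": 0, "dz": 0, "wx": 0, "wy": 0, "wz": 0, "hand": 0}, {"dx": -0.5, "dy": 0, "dz": 0, "wx": 0, "wy": 0, "wz": 0, "hand": 0}, {"dx": -0.6, "dy": 0, "dz": 0, "wx": 0, "wy": 0, "wz": 0, "hand": 0}, {"dx": -0.7, "dy": 0, "dz": 0, "wx": 0, "wy": 0, "wz": 0, "hand": 0}, {"dx": -0.8, "dy": 0, "dz": 0, "wx": 0, "wy": 0, "wz": 0, "hand": 0}, {"dx": -0.9, "dy": 0, "dz": 0, "wx": 0, "wy": 0, "wz": 0, "hand": 0}, {"dx": -1.0, "dy": 0, "dz": 0, "wx": 0, "wy": 0, "wz": 0, "hand": 0}, {"dx": -1.1, "dy": 0, "dz": 0, "wx": 0, "wy": 0, "wz": 0, "hand": 0}, {"dx": -1.2, "dy": 0, "dz": 0, "wx": 0, "wy": 0, "wz": 0, "hand": 0}, {"dx": -1.2, "dy": 0, "dz": 0, "wx": 0, "wy": 0, "wz": 0, "hand": 0}, {"dx": -1.2, "dy": 0, "dz": 0, "wx": 0, "wy": 0, "wz": 0, "hand": 0}]}}

```text
clock: 8.15
eef_pos: [0.5108, 0.1906, 0.0779]
tool_rot: [-0.001, 1.0, 0.0, 0.0]
ft_force: [1.2, -0.5, -0.2]
grip_width: -0.0
grasp_force: 0.0
```

Run:
```python
from h import *
im=bot.camera("side"); c=im[110:200,170:290]; cv2.imwrite("pics/s3.png",cv2.resize(c[:,:,::-1],None,fx=5,fy=5,interpolation=cv2.INTER_CUBIC))
```

```text
(no output)
```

View pics/s3.png

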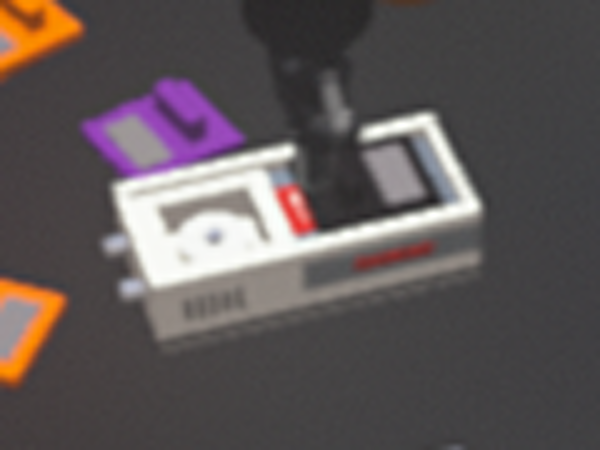

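The cover lies on the deck and the filter is exposed. I'll back off, rise and check with the wrist camera.

>>> {"name": "drive_tool", "arguments": {"rows": [{"dx": 0.08, "dy": 0, "dz": 0, "wx": 0, "wy": 0, "wz": 0, "hand": 0}, {"dx": 0.15, "dy": 0, "dz": -0.1, "wx": 0, "wy": 0, "wz": 0, "hand": 0}, {"dx": 0.15, "dy": 0, "dz": -0.8, "wx": 0, "wy": 0, "wz": 0, "hand": 0}, {"dx": 0.15, "dy": 0, "dz": -1.6, "wx": 0, "wy": 0, "wz": 0, "hand": 0}, {"dx": 0.15, "dy": 0, "dz": -2.4, "wx": 0, "wy": 0, "wz": 0, "hand": 0}, {"dx": 0.0, "dy": 0, "dz": -3.2, "wx": 0, "wy": 0, "wz": 0, "hand": 0}, {"dx": -0.3, "dy": 0, "dz": -4.0, "wx": 0, "wy": 0, "wz": 0, "hand": 0}, {"dx": -0.3, "dy": 0, "dz": -4.1, "wx": 0, "wy": 0, "wz": 0, "hand": 0}, {"dx": -0.3, "dy": 0, "dz": -4.1, "wx": 0, "wy": 0, "wz": 0, "hand": 0}, {"dx": -0.3, "dy": 0, "dz": -4.1, "wx": 0, "wy": 0, "wz": 0, "hand": 0}]}}

```text
clock: 9.2
eef_pos: [0.5244, 0.1904, 0.2816]
tool_rot: [-0.001, 1.0, -0.0, -0.001]
ft_force: [-0.1, -0.5, 0.1]
grip_width: -0.0002
grasp_force: 0.0
```

Run:
```python
from h import *
im=bot.camera("wrist"); c=im[40:240,180:320]; cv2.imwrite("pics/w3.png",cv2.resize(c[:,:,::-1],None,fx=3,fy=3,interpolation=cv2.INTER_CUBIC))
for r in bot.look_for("wrist","red_cover"):
    u,v,w,h=r['extent']; print(round(r['score'],2),u,v,w,h,onz("wrist",(u,v-h/2),.056),onz("wrist",(u,v+h/2),.056))
```

```text
0.96 254.1 11.0 38.2 19.2 [0.34435921 0.19240462 0.056     ] [0.36241322 0.19251851 0.056     ]
0.94 351.4 99.7 64.1 71.0 [0.40576387 0.30391902 0.056     ] [0.48581354 0.3131706  0.056     ]
0.82 468.1 41.1 73.4 82.3 [0.34246585 0.42156785 0.056     ] [0.42461847 0.44182649 0.056     ]
0.62 252.1 175.9 55.6 65.0 [0.49624222 0.19087508 0.056     ] [0.5831338  0.19122804 0.056     ]
```

View pics/w3.png

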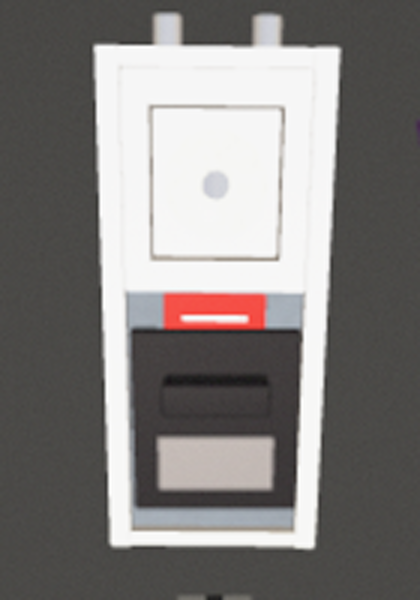

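The cover lies flat between the rails. The rear gap (crop rows 292–329) is about 17 mm and the front gap (505–528) about 10 mm, so its origin is at module x of about 98 mm, inside 82–110. The filter is uncovered and the tab is in. Handing in.

```bash
python3 -c "
from workcell import bot
print(bot.job_done())"
```

```text
the job is handed in; nothing more can be done
None
```

I pressed the red tab fully in and pushed the cover flat onto the parking deck (module x about 98 mm, filter uncovered); I handed the job in at about 9 s with the arm clear, and no verdict was returned.

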